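# Hang the finished mallet heads and turn the one in the fixture

### The job

Hang every finished mallet head (the ones with a round boss on both ends) by its stirrup on the drying rack, one on each hook, dropped well into the throat. In the slide-jaw fixture slide the jaw open, turn the half-finished head end for end so that its round boss goes to the back stop and the square sawn end faces the open front, stand it down flat close to the stop, and slide the jaw shut on it again. Leave the jar, hammer and raw blank alone.

Things in the scene. Friction and masses are not known exactly. Their poses are not given: they have to be found in the camera images.
- done1_tab (a point): Finished mallet head 1 (may be absent), upright on the bench: beech block with a round boss on BOTH ends, 90 mm long (x) over all, 50 wide (y), 50 high, about 0.3 kg. On it a steel stirrup carries, on an 8 mm neck, a flat grip tab 8 mm thick (y), 26 wide (x), 38 tall. Point: mid tab, 144 mm above the underside, 18 below the tab's top, 44 above the centre of the stirrup bar; z up.
- done2_tab (a point): Finished mallet head 2 (may be absent), the same as head 1. The stirrup of all heads: two 8 mm legs on the block's top, 34 mm clear between them, and across them a round bar 8 mm thick along y, its centre 100 mm above the underside; the window under the bar is 46 mm high. Point in the tab as for head 1; the head balances under it.
- done3_tab (a point): Finished mallet head 3 (may be absent), the same as head 1 and with the same point in its tab.
- half_tab (a point): Half-finished head, clamped in the fixture: size, stirrup and tab as the finished heads, but with ONE round boss, at its +x end; the other end is a square sawn face. At the start the boss points to the fixture's open front. Point in the tab, midway along the 90 mm length, 144 mm above the underside, 18 below the tab's top; tab 8 mm thick (y), 26 wide (x).
- half_boss (a point): Centre of the face of the half-finished head's one boss (40 mm in diameter): 45 mm along the head's +x from its middle, 25 mm above its underside. x points out of the head.
- fixture_seat (a point): Spot on the bed of the fixed fixture (20 mm above the bench) under the middle of a well seated head. x points from the open front to the back stop, whose face is 45.5 mm away (40 mm high); y from the fixed jaw, face at y = -25.5 mm, to the sliding jaw. Jaws 60 mm long (x), 35 high. Base plate 150 mm (x), from y = -55 to 165.
- jaw (a joint): Sliding jaw in m: 0 when the jaws are 50 mm apart (the head's width), growing to 0.035 as it slides open along the fixture's +y; end stop at -0.004 when empty. Its face is at y = 24.5 mm + value in the fixture_seat frame. It stays where it is left; sliding it takes some 5 to 8 N. Starts shut on the head at about 0.001.
- jaw_post (a point): Upright grip post of the sliding jaw, moving with it: 14 mm thick (along fixture y), 30 mm wide (x). The point is 100 mm above the bench, 20 below the post's top, 62 above the low carriage it rises from; the jaw's back is 57 mm away towards the head and 45 mm lower. Axes as fixture_seat.
- hook1 (a point): Throat of a side-opening hook of the fixed drying rack, at the rail's -x end. The point (158 mm above the bench) is where the centre of the stirrup bar lies when a head hangs right, bar along x. The hook, an 8 mm rod, comes from the rail along +y and ends in an upturned tip, the open side: tip 19 mm past the point along +y, its top 17 mm above the point. Underside of the throat 12 mm below it.
- hook2 (a point): The same for the middle hook. Hooks are 100 mm apart along x. The rod between rail and throat has its top 11 mm above the point; the 14 mm rail runs along x, 75 mm behind the points (-y), 7 mm above them, on a post 55 mm beyond each outer hook. Nothing on the rack is higher than the rail and the tips; a flat drip tray, lips 14 mm high, lies under it.
- hook3 (a point): The same for the hook at the rail's +x end.
- oil_jar: Bystander: closed amber glass jar, 70 mm across, 100 mm high; origin at its underside.
- raw_blank: Bystander: plain beech block 90 x 50 x 50 mm without stirrup; origin at its underside.
- hammer: Bystander: hammer lying on the bench; origin at its underside.
Mind the look-alikes: they are no part of the job. What is shaped like the part that bears half_tab but yellow is not meant.

How it is judged (in metres and radians):
On the way, in this order (a step that is already met when the one before it is completed fails the run):
1. the sliding jaw is opened by at least 8 mm (value of joint jaw above 0.008 m), for 0.2 s.
2. the half-finished head stands between the open jaws, boss to the back stop (x of half_tab in the frame of fixture_seat between -0.008 and 0.008 m and y of half_tab in the frame of fixture_seat between -0.028 and 0.028 m and z of half_tab in the frame of fixture_seat below 0.149 m and angle between half_tab's own z axis and vertical below 0.1 rad and x of half_boss in the frame of fixture_seat above 0.03 m and value of joint jaw above 0.005 m), for 0.2 s.
3. the jaw is shut on the turned head (x of half_tab in the frame of fixture_seat between -0.008 and 0.008 m and y of half_tab in the frame of fixture_seat between -0.028 and 0.028 m and z of half_tab in the frame of fixture_seat below 0.149 m and angle between half_tab's own z axis and vertical below 0.1 rad and x of half_boss in the frame of fixture_seat above 0.03 m and y of half_tab in the frame of fixture_seat between -0.005 and 0.005 m and value of joint jaw below 0.003 m and angle between the x axis of half_boss and the x axis of fixture_seat, either way round below 0.1 rad), for 0.2 s.
At the end, for the whole second after the job is handed in: Each finished head hangs, swaying below 0.15 m/s, within 0.4 rad of upright, its bar in a hook throat of its own (tab within 18 mm along the hook, 30 across, 10 in height); the half-finished head stands on the bed, boss within 8 mm of the stop, square to 0.1 rad, jaw shut on it (below 0.003) (all of step 3 and ((x of done1_tab in the frame of hook1 between -0.03 and 0.03 m and y of done1_tab in the frame of hook1 between -0.018 and 0.018 m and z of done1_tab in the frame of hook1 between 0.034 and 0.054 m) or (x of done1_tab in the frame of hook2 between -0.03 and 0.03 m and y of done1_tab in the frame of hook2 between -0.018 and 0.018 m and z of done1_tab in the frame of hook2 between 0.034 and 0.054 m) or (x of done1_tab in the frame of hook3 between -0.03 and 0.03 m and y of done1_tab in the frame of hook3 between -0.018 and 0.018 m and z of done1_tab in the frame of hook3 between 0.034 and 0.054 m)) and angle between each of done1_tab, done2_tab, done3_tab's own z axis and vertical below 0.4 rad and linear speed of each of done1, done2, done3 below 0.15 m/s and ((x of done2_tab in the frame of hook1 between -0.03 and 0.03 m and y of done2_tab in the frame of hook1 between -0.018 and 0.018 m and z of done2_tab in the frame of hook1 between 0.034 and 0.054 m) or (x of done2_tab in the frame of hook2 between -0.03 and 0.03 m and y of done2_tab in the frame of hook2 between -0.018 and 0.018 m and z of done2_tab in the frame of hook2 between 0.034 and 0.054 m) or (x of done2_tab in the frame of hook3 between -0.03 and 0.03 m and y of done2_tab in the frame of hook3 between -0.018 and 0.018 m and z of done2_tab in the frame of hook3 between 0.034 and 0.054 m)) and ((x of done3_tab in the frame of hook1 between -0.03 and 0.03 m and y of done3_tab in the frame of hook1 between -0.018 and 0.018 m and z of done3_tab in the frame of hook1 between 0.034 and 0.054 m) or (x of done3_tab in the frame of hook2 between -0.03 and 0.03 m and y of done3_tab in the frame of hook2 between -0.018 and 0.018 m and z of done3_tab in the frame of hook2 between 0.034 and 0.054 m) or (x of done3_tab in the frame of hook3 between -0.03 and 0.03 m and y of done3_tab in the frame of hook3 between -0.018 and 0.018 m and z of done3_tab in the frame of hook3 between 0.034 and 0.054 m)) and linear speed of half below 0.03 m/s); the robot touches nothing.
It fails at once if the oil jar is moved more than 4 cm (distance of oil_jar from where it was at the start of the episode above 0.04 m).
It fails at once if the raw blank is moved more than 4 cm (distance of raw_blank from where it was at the start of the episode above 0.04 m).
It fails at once if the hammer is moved more than 4 cm (distance of hammer from where it was at the start of the episode above 0.04 m).
It fails at once if the oil jar is tipped (angle between oil_jar's own z axis and vertical above 0.5 rad).
Of done1, done2, done3 only 2 to 3 are there at a start; the rules pass over those that are not, and their reading is None.
At some moment in a run one of done1, done2, done3 may be knocked a few centimetres aside while the robot is not near it.
It also fails if it takes over 208 s, if anything falls off the work surface, if the arm or the gripper's body presses on something with over 40 N, if the wrist force passes 120 N, or if a joint passes its speed limit or range.

### The arm

A 6-joint arm with a two-finger parallel gripper is mounted at the origin on the work surface. World frame = base frame: x ahead of the robot, y to its left, z up, the work surface at z = 0. Lengths are in mm, angles in rad, forces in N, time in s.
With the tool pointing down it reaches from about 400 to 925 mm from the base axis. Payload 12.5 kg.
Tool frame: the origin (TCP) lies on the front face of the gripper's body, between the roots of the fingers; the fingertips stand 78 mm ahead of it and the grasp point (between the pads) lies 59 mm ahead of it (env.nose_length is the distance from the TCP to the fingertips, in mm); z points along the fingers, y is the line along which they close (so a half turn about z gives the same grasp; the last joint's range is limited). The gripper opens to 95 mm and grips with 3 to 60 N. Pads are 20 mm wide; open, the fingers measure 119 mm over their backs; the gripper's body (75 mm by 180 mm) begins 59 mm behind the grasp point.
Start: joints at [1.147, 0.491, 1.559, -0, 1.092, -0.106], TCP at [195.279, 593.72, 292.261] pointing down, gripper open.
Joint ranges: [-3.1, 3.1], [-0.84, 2.19], [0.05, 2.79], [-1.13, 4.28], [0.06, 2.93], [-2.69, 2.69]. Speed limits (rad/s): [2.22, 2.22, 2.79, 3.14, 3.14, 3.14].

### API

Orientations are given as [roll, pitch, yaw] about the fixed x, y, z axes, in that order (R = Rz(yaw) Ry(pitch) Rx(roll)).
In Python, from cell import env gives the robot as it stands.
- The arm moves only by the tool jog_arm, never from a script. Its argument "motion" is a list of rows, each a list of 7 numbers: the turn, a rotation vector about the tool's x, y, z in degrees, then the shift along the tool's x, y, z in mm, then the finger opening in mm, from 0 to 95.1. In form: [[wx, wy, wz, x, y, z, hand], ...]. A call has 1 to 10 rows; each row shifts and turns the commanded pose from where the row before left it, along the tool's axes as they then stand; what a row does not reach is not made up. A row lasts 1/8 s, in which the tool goes at most 62.5 mm and 10.7 degrees, less where a joint would pass 70% of its speed; a pose out of reach is approached as far as the arm can. A call is refused whole if a number of a shift passes 62.5 or a number of a turn 10.7, either way. A call with a gripper value outside its range is refused whole. The fingers move at their own pace and stop on an object; the grip force is fixed at half the most. Time passes only in rows, so rows that do not move let the fingers close. It gives the time, the measured TCP pose, the force, the opening and the grip force at its end, in the units of the state.
- env.state(): the state, without advancing time (a new reading comes with each control period).
- env.read_camera(name): name is "scene" or "top" or "wrist"; returns a dict with "color" (420x560x3 uint8, red, green, blue), "z_map" (420x560 float32, mm along the optical axis (not along the pixel's ray), 0 where there is no reading), "camera_matrix" (3x3 intrinsics, pixels), "k1" (the pictures are not rectified: a ray, as slopes to the right and down, at radius r is drawn at 1 + k1 r^2 times it, then the intrinsics apply), "world_to_cam" (4x4, takes a point from world to camera coordinates). Camera axes: x right, y up, looking along -z (the intrinsics and any distortion apply to the point x, -y, -z); pixel columns grow to the right and rows downward; lengths in mm; the calibration is good to about 2 mm. A picture is of the moment at which its call begins.
- env.job_done(): hands the job in; it is judged then, once.
Trained networks look in the newest picture that a camera, given by its name, has taken for a name from the list of things; names that differ only in an ending like _2 or _b are one class to them, and where a whole thing is asked for, a point or a joint stands for the part that bears it (a point fixed in the world has none). Each returns a list of dicts, best first, with "score" (0 to 1); they miss things now and then, are a little off and sometimes report something else, mostly with a low value. They report only what shows in the picture. A call takes as long as a camera call. They do not tell look-alikes from the thing itself.
- env.recognise(camera, thing): "location" ([column, row] in pixels, amid what is visible of it).
The state is a dict: "t": time; "joints": joint angles; "qvel": joint speeds; "tau": joint torques, N m; "eef_pos": TCP position; "tcp_rot": TCP orientation; "ft_force": force on the tool from outside, world axes, zero at the start; "moment": the same for the moment, N m; "opening": opening from 0.0 (shut) to 1.0 (fully open); "grip_force": force on a finger pad.
Only numpy, scipy, OpenCV 4.12 (cv2) and the standard library are available. Lean on these libraries where they do the work, as an engineer would, in place of code of your own. Each camera call takes 0.05 s, during which the arm holds its last target. There are 200 camera calls.

## Working session

There is one attempt and no reset: what is moved stays moved. The work goes in short steps, Python scripts to look and compute and a tool call to move; the robot and the scene stay as the last step left them, time stands still between calls to the robot, and variables do not carry over. Pictures are saved under pics/ and viewed, at most 14 in all, crops included, and the job is handed in when it is done.

Besides the shell and the picture viewer there is one more tool, called after "Emit:" in YAML: its name, and indented under it one key for each argument. jog_arm: Moves the arm, as the interface text tells. Its arguments: {"type":"object","properties":{"motion":{"type":"array"}},"required":["motion"]}

```bash
mkdir -p pics; ls; cat > h.py <<'E'
import numpy as np, cv2
from cell import env
from scipy.spatial.transform import Rotation as R
def cloud(c):
    K=np.array(c["camera_matrix"]);k1=c["k1"];z=np.array(c["z_map"]);T=np.linalg.inv(np.array(c["world_to_cam"]))
    v,u=np.mgrid[0:z.shape[0],0:z.shape[1]]
    xd=(u-K[0,2])/K[0,0];yd=(v-K[1,2])/K[1,1];x,y=xd.copy(),yd.copy()
    for _ in range(8):
        f=1+k1*(x*x+y*y);x=xd/f;y=yd/f
    P=np.stack([x*z,-y*z,-z,np.ones_like(z)],-1)@T.T
    P=P[...,:3];P[z<=0]=np.nan
    return P
def save(c,name,box=None,s=1):
    im=np.array(c["color"])[...,::-1]
    if box: im=im[box[1]:box[3],box[0]:box[2]]
    cv2.imwrite("pics/"+name,cv2.resize(im,None,fx=s,fy=s,interpolation=cv2.INTER_CUBIC))
E
python3 - <<'E'
from h import *
for n in("scene","top"):
    c=env.read_camera(n);P=cloud(c);save(c,n+"0.png",s=1.42)
    np.save(n+"P.npy",P);np.save(n+"C.npy",c["color"])
    for t in("done1_tab","half_tab","half_boss","jaw_post","hook1","oil_jar","raw_blank","hammer","fixture_seat"):
        try:
            for d in env.recognise(n,t):
                u,v=map(int,np.round(d["location"]));print(n,t,round(d["score"],2),u,v,np.round(P[min(v,419),min(u,559)]))
        except Exception as e:print(n,t,e)
print(env.state())
E
```

```text
pics
scene done1_tab 0.64 296 189 [438.  25.  51.]
scene half_tab 0.88 374 242 [537. 271.  72.]
scene half_tab 0.85 390 202 [371. 255.  53.]
scene half_tab 0.64 298 236 [597. 115.  67.]
scene half_boss 0.96 372 242 [538. 267.  71.]
scene half_boss 0.9 387 202 [374. 248.  53.]
scene half_boss 0.72 295 239 [594. 106.  49.]
scene half_boss 0.27 258 260 [691.  68.  54.]
scene jaw_post 0.78 400 268 [551. 341.  39.]
scene hook1 0.56 180 178 [ 508. -317.    7.]
scene oil_jar 0.7 401 268 [548. 343.  37.]
scene oil_jar 0.68 336 308 [742. 271.  86.]
scene oil_jar 0.66 295 186 [432.  18.  54.]
scene raw_blank 0.68 160 247 [ 766. -148.   49.]
scene hammer 0.72 248 309 [790. 104.  23.]
scene fixture_seat 0.84 403 276 [568. 353.  38.]
top done1_tab 0.86 289 273 [439.  20. 163.]
top half_tab 0.92 174 223 [543. 267.  68.]
top half_tab 0.74 189 299 [374. 240.  49.]
top half_tab 0.61 247 206 [573. 100. 162.]
top half_boss 0.87 251 208 [572.  96.  99.]
top half_boss 0.69 187 303 [366. 244.  52.]
top half_boss 0.6 175 226 [536. 253. 122.]
top half_boss 0.34 247 111 [798. 106.  22.]
top jaw_post 0.56 141
[... 335 characters left out ...]
eat 0.91 149 221 [549. 331.  37.]
{'t': 1.0, 'joints': array([ 1.14740249e+00,  4.90869517e-01,  1.55886928e+00,  2.73469575e-05,
        1.09168347e+00, -1.05619951e-01]), 'qvel': array([ 0.00023328,  0.00072093, -0.00327659,  0.0005709 ,  0.00170979,
        0.00042758]), 'tau': array([ 7.86318014e-04, -6.12479997e+01, -2.58428568e+01,  6.93298224e-02,
        4.44393035e-02,  4.61370462e-06]), 'eef_pos': array([195.278577  , 593.73498393, 292.29048484]), 'tcp_rot': array([ 3.14142066e+00, -6.17189827e-06,  2.82380617e+00]), 'ft_force': array([-0.17073436,  1.04233606, -0.01367148]), 'moment': array([-0.0011333 , -0.02612289, -0.01910333]), 'grip_force': 0.0, 'opening': 0.9988597347038268}
```

View pics/scene0.png

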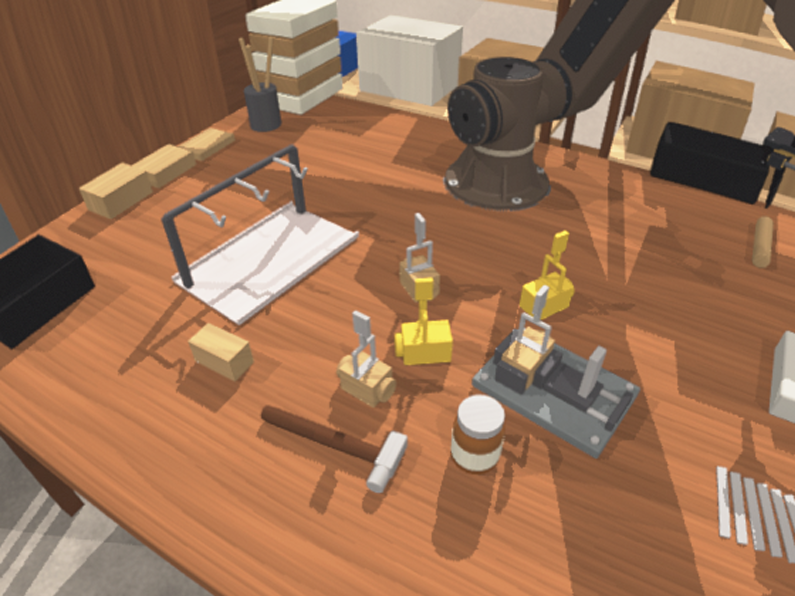

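View pics/top0.png

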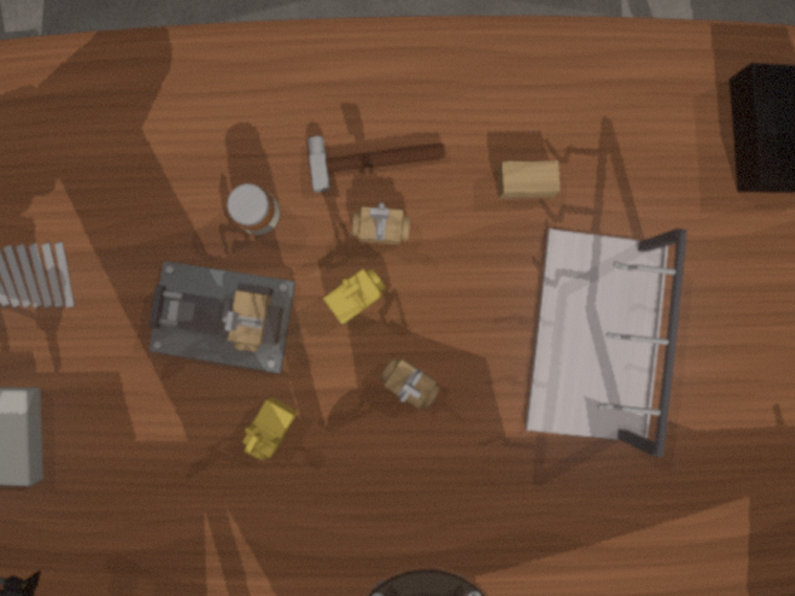

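The top view shows two finished heads, each with a boss at both ends, at scaled (381,225) and (411,385). There are two yellow look-alikes at (355,296) and (270,428). The half head is clamped at (246,320), its jaw post is at (172,310), and the rack's three hooks are on the right.

```bash
python3 - <<'E'
from h import *
S=np.load("sceneP.npy");T=np.load("topP.npy");CT=np.load("topC.npy");CS=np.load("sceneC.npy")
def reg(P,x,y,r,z0,z1):
    m=(np.hypot(P[...,0]-x,P[...,1]-y)<r)&(P[...,2]>z0)&(P[...,2]<z1);return P[m]
def rect(q):
    if len(q)<4:return None
    return np.round(np.array(sum([list(np.atleast_1d(a)) for a in cv2.minAreaRect(q[:,:2].astype(np.float32))],[])),1)
for n,x,y in(("A",690,70),("B",438,22),("H",543,262),("P",552,350)):
    for cn,P in(("S",S),("T",T)):
        a=reg(P,x,y,70 if n!="P" else 30,118,175)
        b=reg(P,x,y,70,44,56) if n in"AB" else reg(P,x,y,70,62,76)
        print(n,cn,len(a),np.round(np.median(a,0)) if len(a) else None,"zmax",np.round(a[:,2].max()) if len(a) else None,rect(a),"| blk",len(b),rect(b))
# fixture plate z 12..26 around
for cn,P in(("S",S),("T",T)):
    q=reg(P,560,310,160,13,26);print("plate",cn,len(q),rect(q),np.median(q[:,2]))
    q=P[(P[...,1]<-200)&(P[...,1]>-460)&(P[...,0]>330)&(P[...,0]<700)&(P[...,2]>150)&(P[...,2]<185)];print("rack",cn,len(q),rect(q))
    np.save("rack"+cn+".npy",q)
im=np.hstack([cv2.resize(CS[180:320,330:460],None,fx=3,fy=3,interpolation=2),cv2.resize(CT[170:310,100:230],None,fx=3,fy=3,interpolation=2)])
cv2.imwrite("pics/fix.png",im[...,::-1])
E
```

```text
A S 196 [689.  65. 146.] zmax 165.0 [686.8  62.1  27.3   8.8  84.4] | blk 539 [686.8  63.7  87.9  51.3  83.5]
A T 92 [684.  59. 158.] zmax 165.0 [686.2  59.2  25.2   8.8  82. ] | blk 541 [686.   58.5  87.2  50.3  84.2]
B S 114 [441.  22. 147.] zmax 164.0 [437.2  19.6  28.7   8.4  52.7] | blk 297 [434.7  16.7  76.   50.5  54.8]
B T 70 [435.  18. 160.] zmax 164.0 [435.   18.3  25.7   7.8  56. ] | blk 552 [434.5  17.8  88.3  50.   55.4]
H S 197 [540. 272. 137.] zmax 175.0 [537.4 270.7  42.4  26.2  50.3] | blk 630 [537.3 270.2  51.1  91.9  80.8]
H T 94 [534. 264. 124.] zmax 174.0 [535.5 268.2  23.1  44.2  12.4] | blk 708 [539.4 267.2  50.7  96.6  81.8]
P S 79 [556. 369. 120.] zmax 123.0 [554.5 369.7  14.3  31.7  75.8] | blk 172 [560.3 325.2  97.9  69.   67.4]
P T 56 [553. 367. 119.] zmax 123.0 [553.4 367.2  13.8  29.9  79.9] | blk 73 [540.6 321.3  70.1  86.2   8.2]
plate S 2622 [555.9 319.5 255.3 263.7  45.4] 19.899543614494632
rack S 872 [ 502.7 -303.9  107.8  325.5   82.2]
plate T 3425 [590.1 315.  222.2 239.9  80. ] 18.217309210279836
rack T 1672 [ 500.9 -304.7  107.   326.1   82.6]
```

View pics/fix.png

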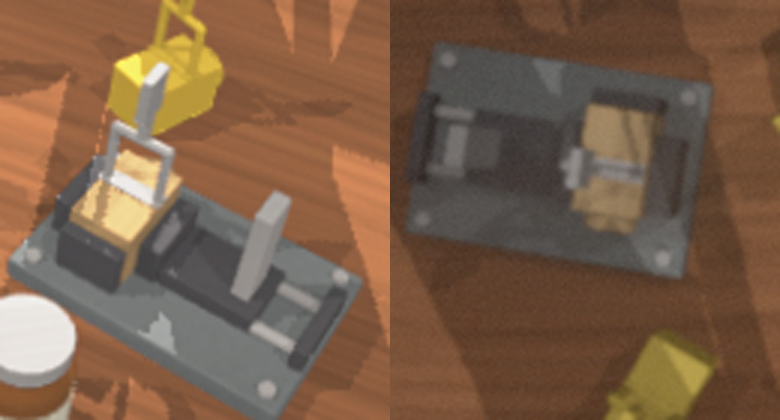

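The fixture's back stop is the dark block on the +x side, at (625,98) in the right-hand crop. The fixed jaw is at (670,175) and the boss points to −x at (600,225). The half_tab detections at scene (298,236) and (390,202) are yellow look-alikes. The clamped beech one at (374,242) is the real half head, and this crop confirms it.

```bash
cat >> h.py <<'E'
def rect(q):
    if len(q)<4:return None
    (cx,cy),(w,h),a=cv2.minAreaRect(q[:,:2].astype(np.float32))
    if w<h: w,h,a=h,w,a+90
    return [float(round(v,1)) for v in (cx,cy,w,h,(a+90)%180-90)]
def near(P,x,y,r,z0,z1):
    m=(np.hypot(P[...,0]-x,P[...,1]-y)<r)&(P[...,2]>z0)&(P[...,2]<z1);return P[m]
E
python3 - <<'E'
from h import *
for cn in("scene","top"):
    P=np.load(cn+"P.npy");z=P[...,2]
    m=((np.hypot(P[...,0]-555,P[...,1]-320)<170)&(z>14)&(z<26)).astype(np.uint8)
    m=cv2.morphologyEx(m,cv2.MORPH_OPEN,np.ones((3,3)))
    n,l,st,_=cv2.connectedComponentsWithStats(m);k=1+st[1:,4].argmax();print(cn,"plate",rect(P[l==k]))
    print("Htab",rect(near(P,538,269,45,145,190)),"Hblk",rect(near(P,538,269,75,63,77)))
    print("jawstops",rect(near(P,545,265,80,50,62)))
    print("post",rect(near(P,553,368,30,112,128)))
    q=np.load("rack"+cn[0].upper()+".npy");c=q[:,:2]
    # rotate into rack frame
    a=np.radians(-7.5);ex=np.array([np.cos(a),np.sin(a)]);ey=np.array([-ex[1],ex[0]])
    d=c-[501.8,-304.3];X,Y=d@ex,d@ey
    rail=Y<-38; p=np.polyfit(X[rail],Y[rail],1);print("rail",p.round(3),"yaw",-7.5+np.degrees(p[0]),"X ext",X.min(),X.max(),"zmax",np.percentile(q[rail,2],98))
    for x0 in(-100,0,100):
        h=(abs(X-x0)<30)&(Y>-25);print(x0,h.sum(),"X med",np.median(X[h]),np.median(X[h&(Y>25)]),"Ymax",Y[h].max(),"z",np.percentile(q[h,2],[50,98]))
E
```

```text
scene plate [597.4, 315.5, 220.7, 57.2, 81.4]
Htab [538.0, 270.6, 27.9, 8.4, -12.5] Hblk [538.2, 269.9, 89.2, 51.0, -8.5]
jawstops [543.4, 267.5, 104.7, 90.2, -11.3]
post [554.7, 369.5, 31.7, 14.6, -11.2]
rail [-3.0000e-03 -4.1716e+01] yaw -7.672991258644201 X ext -162.10169616233705 163.37772439062488 zmax 173.45773238680007
-100 79 X med -97.89923752078877 -97.09921721646444 Ymax 54.15309732542775 z [164.66192288 173.24423489]
0 81 X med 1.905983740959359 2.871085179024853 Ymax 54.344962379134586 z [165.25348612 173.24969434]
100 89 X med 101.8269155270284 102.07291291363103 Ymax 53.23647700703207 z [164.99602409 173.42500784]
top plate [582.9, 316.6, 223.6, 81.8, 77.8]
Htab [536.3, 267.5, 24.9, 8.9, -8.2] Hblk [539.8, 267.3, 95.8, 50.3, -8.2]
jawstops [542.0, 266.0, 103.0, 89.5, -10.0]
post [553.3, 367.5, 29.9, 15.1, -9.1]
rail [-2.0000e-03 -4.4268e+01] yaw -7.630997561272522 X ext -163.88417949047272 162.23835037337687 zmax 173.315067082601
-100 142 X med -99.8606769610108 -99.1000138031983 Ymax 52.477705421085695 z [165.94134906 173.61925668]
0 147 X med 0.1299666957870469 0.21010378959537157 Ymax 52.9881087396582 z [165.90175517 173.27409283]
100 142 X med 99.77571128365184 99.12640923680578 Ymax 50.60460441081209 z [166.55212645 172.37507581]
```

Emit:
jog_arm:
  motion:
    - [0,0,-9.2,0,0,0,50]
    - [0,0,0,-43.3,-16.3,0,50]
    - [0,0,0,-43.3,-16.3,0,50]
    - [0,0,0,-43.3,-16.3,0,50]
    - [0,0,0,-43.3,-16.3,0,50]
    - [0,0,0,-43.3,-16.3,0,50]
    - [0,0,0,-43.3,-16.3,0,50]
    - [0,0,0,-43.3,-16.3,0,50]
    - [0,0,0,-43.3,-16.3,0,50]
    - [0,0,0,-43.3,-16.3,0,50]

```text
t: 2.25
eef_pos: [558.5, 386.9, 292.3]
tcp_rot: [3.141, 0.0, 2.984]
ft_force: [-0.5, 0.3, 0.1]
opening: 0.526
grip_force: 0.0
```

```bash
cat >> h.py <<'E'
def go(x,y,z,yaw,yaw_now=None):
    "shift in tool axes (after turning to yaw) to reach target; turn about tool z in deg"
    s=env.state();p=np.array(s["eef_pos"]);r=R.from_euler("xyz",s["tcp_rot"])
    print("now",p.round(1),np.degrees(s["tcp_rot"]).round(1),"F",np.round(s["ft_force"],1),"open",round(s["opening"]*95.1,1),"t",round(s["t"],1))
    Rt=R.from_euler("xyz",[np.pi,0,np.radians(yaw)])
    print("turn",(r.inv()*Rt).as_rotvec(degrees=True).round(1),"shift",Rt.inv().apply(np.array([x,y,z])-p).round(1))
E
python3 -c "
from h import *
go(557,388,159,171)"
```

```text
now [558.5 386.9 292.3] [180.   0. 171.] F [-0.5  0.3  0.1] open 50.1 t 2.2
turn [ 0.  0. -0.] shift [  1.6   0.8 133.3]
```

Emit:
jog_arm:
  motion:
    - [0,0,0,1.6,0.8,30,68]
    - [0,0,0,0,0,40,68]
    - [0,0,0,0,0,35,68]
    - [0,0,0,0,0,28,68]
    - [0,0,0,0,0,0,68]
    - [0,0,0,0,0,0,40]
    - [0,0,0,0,0,0,15]
    - [0,0,0,0,0,0,5]
    - [0,0,0,0,0,0,5]
    - [0,0,0,0,0,0,5]

```text
t: 3.5
eef_pos: [556.1, 388.2, 160.6]
tcp_rot: [-3.141, 0.001, 2.984]
ft_force: [0.5, -6.5, 4.7]
opening: 0.247
grip_force: 2.9
```

Emit:
jog_arm:
  motion:
    - [0,0,0,0,0,0,5]
    - [0,0,0,0,0,0,5]
    - [0,0,0,0,0,0,5]
    - [0,0,0,0,0,0,5]
    - [0,0,0,0,3,0,5]
    - [0,0,0,0,3,0,5]
    - [0,0,0,0,2,0,5]
    - [0,0,0,0,0,0,5]
    - [0,0,0,0,0,0,5]

```text
t: 4.62
eef_pos: [557.6, 396.5, 160.6]
tcp_rot: [3.141, 0.002, 2.984]
ft_force: [1.8, -4.6, 6.3]
opening: 0.148
grip_force: 30.0
```

Emit:
jog_arm:
  motion:
    - [0,0,0,0,0,0,40]
    - [0,0,0,0,0,0,40]
    - [0,0,0,0,0,0,40]
    - [0,0,0,0,0,-30,40]
    - [0,0,0,0,0,-50,40]
    - [0,0,0,0,0,-60,40]
    - [0,0,0,60,0,0,40]
    - [0,0,0,60,0,0,40]
    - [0,0,0,60,0,0,40]
    - [0,0,0,0,0,0,40]

```text
t: 5.88
eef_pos: [375.9, 425.5, 299.9]
tcp_rot: [3.141, -0.0, 2.988]
ft_force: [0.7, 0.6, -0.4]
opening: 0.424
grip_force: 0.0
```

```bash
python3 - <<'E'
from h import *
for cn in("scene","top"):
    c=env.read_camera(cn);P=cloud(c)
    print(cn,"Htab",rect(near(P,538,269,45,145,190)),"Hblk",rect(near(P,538,269,75,63,77)),"n",len(near(P,538,269,75,63,77)))
    print("post",rect(near(P,558,397,30,112,128)))
    print("A",rect(near(P,686,60,60,125,170)),"B",rect(near(P,435,18,60,125,170)))
s=env.state();print(s["eef_pos"])
go(537,268,292,171)
E
```

```text
scene Htab [537.4, 270.4, 29.0, 8.7, -9.8] Hblk [543.6, 268.8, 100.2, 50.8, -8.4] n 624
post [559.5, 395.8, 31.0, 14.8, -10.8]
A [686.7, 62.2, 27.5, 10.6, -89.7] B [437.1, 19.6, 27.5, 8.3, 56.1]
top Htab [536.2, 267.2, 25.1, 8.9, -11.0] Hblk [541.0, 266.9, 98.1, 51.0, -7.6] n 698
post [557.9, 394.3, 30.0, 13.7, -7.4]
A [686.2, 58.9, 24.8, 9.1, 82.1] B [435.0, 18.3, 25.8, 7.9, 55.8]
[379.13478797 425.3164498  299.64990171]
now [379.1 425.3 299.6] [180.    0.  171.1] F [-0.5  0.1  0.1] open 40.2 t 6.0
turn [0.  0.  0.1] shift [-180.5 -130.7    7.6]
```

Emit:
jog_arm:
  motion:
    - [0,0,0,-45,-32.4,0,40]
    - [0,0,0,-45,-32.4,0,40]
    - [0,0,0,-45,-32.4,0,40]
    - [0,0,0,-45.5,-32.2,0,40]
    - [0,0,0,0,0,40,40]
    - [0,0,0,0,0,37,40]
    - [0,0,0,0,0,0,40]
    - [0,0,0,0,0,0,0]
    - [0,0,0,0,0,0,0]
    - [0,0,0,0,0,0,0]

```text
t: 7.22
eef_pos: [537.4, 269.1, 223.3]
tcp_rot: [3.141, 0.002, 2.985]
ft_force: [-0.6, 0.4, 0.8]
opening: 0.162
grip_force: 0.0
```

Emit:
jog_arm:
  motion:
    - [0,0,0,0,0,0,0]
    - [0,0,0,0,0,0,0]
    - [0,0,0,0,0,0,0]
    - [0,0,0,0,0,0,0]

```text
t: 7.72
eef_pos: [537.3, 269.3, 222.9]
tcp_rot: [3.14, 0.001, 2.984]
ft_force: [-1.4, 3.0, 6.1]
opening: 0.085
grip_force: 30.0
```

```bash
python3 - <<'E'
from h import *
go(537.3,269.5,223,171)
for cn in("scene","top"):
    c=env.read_camera(cn);P=cloud(c)
    print(cn,"Hblk",rect(near(P,538,269,75,63,77)))
print(env.state()["grip_force"])
save(env.read_camera("scene"),"g1.png",(300,150,470,320),3)
E
```

```text
now [537.3 269.3 222.9] [179.9   0.  171. ] F [-1.4  3.   6.1] open 8.1 t 7.7
turn [ 0.1  0.  -0. ] shift [ 0.1  0.2 -0.1]
scene Hblk [538.6, 270.3, 90.5, 50.7, -9.1]
top Hblk [574.8, 260.1, 46.4, 11.2, 80.9]
29.97276932001114
```

View pics/g1.png

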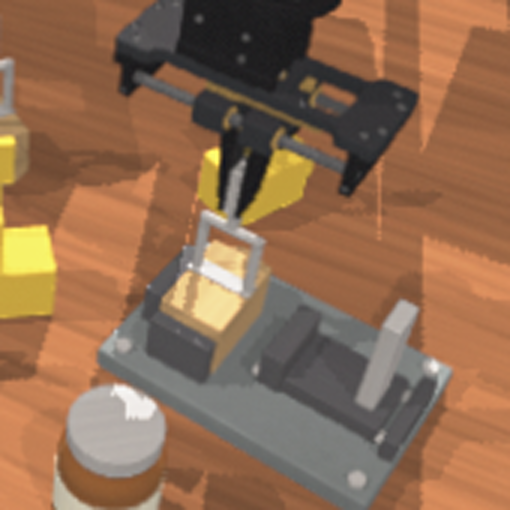

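Emit:
jog_arm:
  motion:
    - [0,0,0,0,0,-10,0]
    - [0,0,0,0,0,-25,0]
    - [0,0,0,0,0,-30,0]
    - [0,0,0,0,0,0,0]
    - [0,0,10.6,0,0,0,0]
    - [0,0,10.6,0,0,0,0]
    - [0,0,10.6,0,0,0,0]
    - [0,0,10.6,0,0,0,0]
    - [0,0,10.6,0,0,0,0]
    - [0,0,10.6,0,0,0,0]

```text
t: 9.12
eef_pos: [536.8, 268.5, 285.6]
tcp_rot: [-3.139, 0.0, 1.868]
ft_force: [0.0, 0.6, -3.6]
opening: 0.082
grip_force: 30.0
```

Emit:
jog_arm:
  motion:
    - [0,0,10.6,0,0,0,0]
    - [0,0,10.6,0,0,0,0]
    - [0,0,10.6,0,0,0,0]
    - [0,0,10.6,0,0,0,0]
    - [0,0,10.6,0,0,0,0]
    - [0,0,10.6,0,0,0,0]
    - [0,0,10.6,0,0,0,0]
    - [0,0,10.6,0,0,0,0]
    - [0,0,10.6,0,0,0,0]
    - [0,0,10.4,0,0,0,0]

```text
t: 10.38
eef_pos: [536.8, 268.5, 285.6]
tcp_rot: [3.14, 0.002, 0.022]
ft_force: [0.9, -0.3, -3.2]
opening: 0.083
grip_force: 30.0
```

```bash
cat >> h.py <<'E'
def look(x,y,r,z0,z1,cams=("scene","top")):
    for cn in cams:
        P=cloud(env.read_camera(cn));q=near(P,x,y,r,z0,z1);print(cn,len(q),rect(q))
E
python3 - <<'E'
from h import *
go(537.3,269.3,223,-9)
P=cloud(env.read_camera("scene"))
for a,b in((90,200),(110,200),(120,139)): print(rect(near(P,538,269,75,a,b)))
q=near(P,538,269,75,60,140);print(np.percentile(q[:,2],[1,5,50,95,99]))
E
```

```text
now [536.8 268.5 285.6] [1.799e+02 1.000e-01 1.300e+00] F [ 0.9 -0.3 -3.2] open 7.8 t 10.4
turn [ 0.1  0.1 10.3] shift [ 0.4 -0.8 62.6]
[540.6, 267.6, 92.8, 49.9, 0.9]
[540.6, 267.6, 92.7, 49.9, 0.9]
[540.1, 267.7, 91.7, 49.9, 0.8]
[ 60.31617154  89.93145516 130.71051155 135.0400371  136.76558998]
```

Emit:
jog_arm:
  motion:
    - [0,0,10.3,0,0,0,0]
    - [0,0,0,0,0,0,0]

```text
t: 10.68
eef_pos: [536.9, 268.6, 286.2]
tcp_rot: [3.141, 0.001, -0.149]
ft_force: [-0.7, -0.1, -2.9]
opening: 0.083
grip_force: 30.0
```

```bash
python3 - <<'E'
from h import *
go(533.4,273.5,223,-9)
P=cloud(env.read_camera("scene"));print(rect(near(P,538,269,75,110,200)))
E
```

```text
now [536.9 268.6 286.2] [ 1.799e+02  1.000e-01 -8.500e+00] F [-0.7 -0.1 -2.9] open 7.9 t 10.7
turn [0.1 0.1 0.5] shift [-4.3 -4.3 63.2]
[541.5, 267.8, 91.8, 51.3, -7.4]
```

Emit:
jog_arm:
  motion:
    - [0,0,0.5,-4.8,-4.3,0,0]
    - [0,0,0,0,0,30,0]
    - [0,0,0,0,0,22,0]
    - [0,0,0,0,0,6,0]
    - [0,0,0,0,0,3,0]
    - [0,0,0,0,0,1.5,0]
    - [0,0,0,0,0,0,0]
    - [0,0,0,0,0,0,0]

```text
t: 11.72
eef_pos: [533.2, 273.9, 225.2]
tcp_rot: [-3.141, -0.001, -0.161]
ft_force: [0.5, -0.8, -3.1]
opening: 0.086
grip_force: 30.0
```

```bash
python3 - <<'E'
from h import *
go(533.4,273.5,223,-9)
c=env.read_camera("scene");P=cloud(c);print(rect(near(P,538,269,75,63,77)));save(c,"g2.png",(320,170,450,300),4)
E
```

```text
now [533.2 273.9 225.2] [-180.    -0.    -9.2] F [ 0.5 -0.8 -3.1] open 8.1 t 11.7
turn [-0.  -0.  -0.2] shift [0.2 0.4 2.2]
[537.4, 273.6, 91.7, 49.8, -9.9]
```

View pics/g2.png

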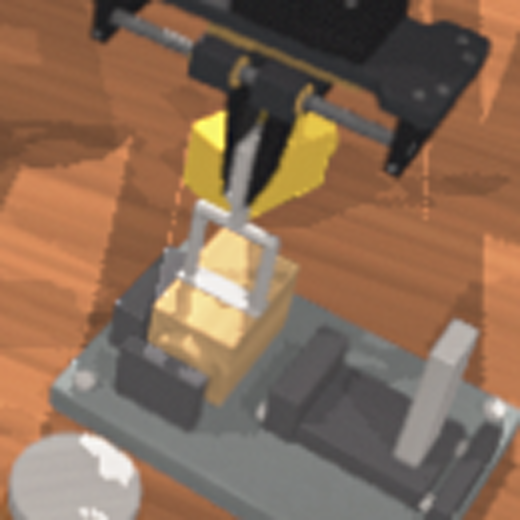

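Emit:
jog_arm:
  motion:
    - [0,0,0,0,0,1.5,0]
    - [0,0,0,0,0,0.7,0]
    - [0,0,0,0,0,0,0]
    - [0,0,0,0,0,0,30]
    - [0,0,0,0,0,0,30]
    - [0,0,0,0,0,0,30]
    - [0,0,0,0,0,-20,30]
    - [0,0,0,0,0,-50,30]
    - [0,0,0,0,0,0,0]

```text
t: 12.9
eef_pos: [534.0, 274.2, 296.0]
tcp_rot: [-3.138, -0.005, -0.161]
ft_force: [-0.4, 0.7, -0.1]
opening: 0.259
grip_force: 0.0
```

```bash
python3 - <<'E'
from h import *
go(563.5,433.5,293,-9)
look(538,269,75,63,77);look(538,270,45,145,190);look(558,397,30,112,128)
E
```

```text
now [534.  274.2 296. ] [-179.8   -0.3   -9.2] F [-0.4  0.7 -0.1] open 24.6 t 12.9
turn [-0.2 -0.3 -0.2] shift [   4.3 -162.     3. ]
scene 595 [536.4, 273.4, 91.3, 49.3, -9.4]
top 168 [546.9, 279.5, 89.4, 27.5, -16.9]
scene 136 [538.5, 273.6, 26.4, 8.6, -11.8]
top 46 [536.2, 267.0, 24.2, 2.8, -4.5]
scene 107 [559.3, 395.8, 30.8, 14.9, -11.4]
top 0 None
```

Emit:
jog_arm:
  motion:
    - [0,0,0,5.2,-37,0,0]
    - [0,0,0,0,-40,0,0]
    - [0,0,0,0,-40,0,0]
    - [0,0,0,0,-40,0,0]
    - [0,0,0,0,0,50,0]
    - [0,0,0,0,0,50,0]
    - [0,0,0,0,0,33,0]
    - [0,0,0,0,10,0,0]
    - [0,0,0,0,8,0,0]
    - [0,0,0,0,8,0,0]

```text
t: 14.45
eef_pos: [559.6, 402.6, 161.4]
tcp_rot: [-3.138, -0.002, -0.161]
ft_force: [1.3, 6.6, -3.7]
opening: 0.005
grip_force: 3.0
```

Emit:
jog_arm:
  motion:
    - [0,0,0,0,4,0,0]
    - [0,0,0,0,3,0,0]
    - [0,0,0,0,2,0,0]
    - [0,0,0,0,0,0,0]

```text
t: 14.95
eef_pos: [558.2, 393.6, 161.6]
tcp_rot: [-3.139, -0.002, -0.161]
ft_force: [-0.0, 3.7, 0.7]
opening: 0.003
grip_force: 1.7
```

```bash
python3 - <<'E'
from h import *
go(563.5,433.5,163,-9)
p=env.state()["eef_pos"];print("y'",p[:2]@[.1564,.9877])
look(538,269,75,63,77,["scene"]);look(538,270,45,145,190,["scene"]);look(555,372,30,112,128,["scene"])
E
```

```text
now [558.2 393.6 161.6] [-1.799e+02 -1.000e-01 -9.200e+00] F [-0.   3.7  0.7] open 0.3 t 14.9
turn [-0.1 -0.1 -0.2] shift [ -1.  -40.3  -1.4]
y' 476.0248208880024
scene 595 [537.6, 273.5, 88.7, 49.5, -9.6]
scene 133 [537.9, 274.1, 28.8, 8.5, -10.7]
scene 123 [558.9, 383.6, 28.4, 26.0, 82.4]
```

Emit:
jog_arm:
  motion:
    - [0,0,0,0,2,0,0]
    - [0,0,0,0,1.5,0,0]
    - [0,0,0,0,1,0,0]
    - [0,0,0,0,0,0,0]

```text
t: 15.6
eef_pos: [557.6, 389.3, 160.6]
tcp_rot: [-3.14, -0.002, -0.161]
ft_force: [1.6, 5.2, 5.0]
opening: 0.008
grip_force: 2.7
```

Emit:
jog_arm:
  motion:
    - [0,0,0,0,0.7,0,0]
    - [0,0,0,0,0.7,0,0]
    - [0,0,0,0,0,0,0]

```text
t: 15.98
eef_pos: [557.4, 388.1, 160.4]
tcp_rot: [-3.14, -0.002, -0.161]
ft_force: [2.4, 6.4, 6.2]
opening: 0.002
grip_force: 3.4
```

Emit:
jog_arm:
  motion:
    - [0,0,0,0,0.7,0,0]
    - [0,0,0,0,0,0,0]

```text
t: 16.23
eef_pos: [557.3, 387.5, 160.4]
tcp_rot: [-3.14, -0.002, -0.161]
ft_force: [1.2, 6.7, 6.0]
opening: 0.002
grip_force: 3.6
```

```bash
python3 - <<'E'
from h import *
go(563.5,433.5,163,-9)
p=env.state()["eef_pos"];print("y'",p[:2]@[.1564,.9877])
look(538,269,75,63,77,["scene"]);look(538,270,45,145,190,["scene"])
E
```

```text
now [557.3 387.5 160.4] [-1.799e+02 -1.000e-01 -9.200e+00] F [1.2 6.7 6. ] open 0.2 t 16.2
turn [-0.1 -0.1 -0.2] shift [ -1.  -46.4  -2.6]
y' 469.86812835177614
scene 595 [537.6, 272.2, 89.7, 50.1, -10.1]
scene 140 [541.5, 291.1, 46.4, 27.0, 77.4]
```

Emit:
jog_arm:
  motion:
    - [0,0,0,0,0.7,0,0]
    - [0,0,0,0,0.5,0,0]
    - [0,0,0,0,0,0,0]

```text
t: 16.7
eef_pos: [557.1, 386.3, 160.5]
tcp_rot: [-3.14, -0.002, -0.161]
ft_force: [1.8, 7.3, 5.4]
opening: 0.005
grip_force: 3.7
```

Emit:
jog_arm:
  motion:
    - [0,0,0,0,0.6,0,0]
    - [0,0,0,0,0,0,0]

```text
t: 16.95
eef_pos: [557.0, 385.7, 160.5]
tcp_rot: [-3.14, -0.002, -0.161]
ft_force: [1.1, 6.9, 5.9]
opening: 0.006
grip_force: 3.7
```

Emit:
jog_arm:
  motion:
    - [0,0,0,0,0.6,0,0]
    - [0,0,0,0,0,0,0]

```text
t: 17.2
eef_pos: [556.9, 385.1, 160.4]
tcp_rot: [-3.14, -0.002, -0.161]
ft_force: [1.3, 7.6, 5.6]
opening: 0.007
grip_force: 3.7
```

Emit:
jog_arm:
  motion:
    - [0,0,0,0,0.6,0,0]
    - [0,0,0,0,0,0,0]

```text
t: 17.45
eef_pos: [556.8, 384.8, 160.5]
tcp_rot: [-3.139, -0.002, -0.161]
ft_force: [1.9, 9.1, 4.2]
opening: 0.002
grip_force: 4.6
```

Emit:
jog_arm:
  motion:
    - [0,0,0,0,0.6,0,0]
    - [0,0,0,0,0,0,0]

```text
t: 17.7
eef_pos: [556.8, 384.7, 160.5]
tcp_rot: [-3.138, -0.003, -0.161]
ft_force: [1.7, 12.0, 4.1]
opening: 0.008
grip_force: 6.2
```

```bash
python3 - <<'E'
from h import *
go(563.5,433.5,163,-9)
c=env.read_camera("scene");P=cloud(c);print(rect(near(P,538,269,75,63,77)));save(c,"g3.png",(320,170,450,300),4)
E
```

```text
now [556.8 384.7 160.5] [-1.798e+02 -1.000e-01 -9.200e+00] F [ 1.7 12.   4.1] open 0.7 t 17.7
turn [-0.2 -0.1 -0.2] shift [ -1.  -49.2  -2.5]
[536.2, 270.8, 88.9, 50.9, -10.8]
```

View pics/g3.png

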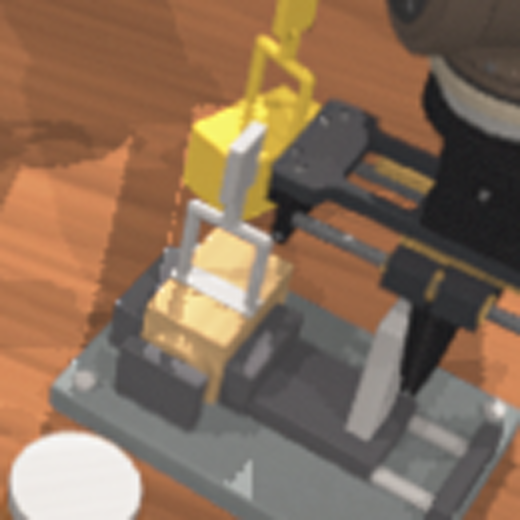

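The jaw has stalled on the head: the force is rising without further travel. One firmer push, then retreat.

Emit:
jog_arm:
  motion:
    - [0,0,0,0,1,0,0]
    - [0,0,0,0,1,0,0]
    - [0,0,0,0,0,0,0]

```text
t: 18.12
eef_pos: [556.7, 384.4, 160.6]
tcp_rot: [-3.135, -0.004, -0.161]
ft_force: [3.9, 22.9, 0.6]
opening: 0.007
grip_force: 11.9
```

Emit:
jog_arm:
  motion:
    - [0,0,0,0,-10,0,0]
    - [0,0,0,0,-10,0,0]
    - [0,0,0,0,0,-50,0]
    - [0,0,0,0,0,-60,30]
    - [0,0,0,0,0,-40,40]
    - [0,0,0,-50,0,0,40]
    - [0,0,0,-50,0,0,40]
    - [0,0,0,0,0,0,40]

```text
t: 19.12
eef_pos: [457.7, 417.6, 310.0]
tcp_rot: [3.141, 0.001, -0.158]
ft_force: [1.0, -0.2, 0.7]
opening: 0.41
grip_force: 0.0
```

```bash
python3 - <<'E'
from h import *
go(686.4,61.5,300,84)
for cn in("scene","top"):
    P=cloud(env.read_camera(cn));print(cn)
    for a in((538,269,75,63,77),(538,270,45,145,190),(555,369,28,112,128),(686,60,60,125,170),(435,18,60,125,170),(686,60,60,44,56)):print(rect(near(P,*a)))
E
```

```text
now [457.7 417.6 310. ] [180.    0.   -9.1] F [ 1.  -0.2  0.7] open 39.0 t 19.1
turn [  0.    0.1 -93.1] shift [-330.2  264.6   10. ]
scene
[541.7, 269.6, 99.4, 50.0, -10.5]
[536.5, 270.6, 28.9, 8.5, -14.0]
[554.8, 368.3, 30.8, 13.7, -10.9]
[686.4, 62.4, 27.1, 9.3, 84.7]
[436.6, 19.3, 28.9, 8.6, 54.9]
[686.5, 63.6, 87.4, 52.1, 85.6]
top
[537.8, 267.0, 96.5, 50.0, -10.0]
[535.3, 267.3, 26.0, 8.6, -8.6]
[553.4, 366.4, 30.5, 15.3, -11.7]
[686.4, 59.0, 24.7, 8.9, 83.1]
[435.1, 18.5, 25.5, 7.9, 55.0]
[686.0, 59.1, 85.8, 50.1, 84.6]
```

Emit:
jog_arm:
  motion:
    - [0,0,-10.4,0,0,0,40]
    - [0,0,-10.4,0,0,0,40]
    - [0,0,-10.4,0,0,0,40]
    - [0,0,-10.4,0,0,0,40]
    - [0,0,-10.4,0,0,0,40]
    - [0,0,-10.4,0,0,0,40]
    - [0,0,-10.4,0,0,0,40]
    - [0,0,-10.4,0,0,0,40]
    - [0,0,-10.4,0,0,0,40]
    - [0,0,0,0,0,0,40]

```text
t: 20.48
eef_pos: [461.4, 416.8, 309.1]
tcp_rot: [-3.141, 0.0, 1.471]
ft_force: [-0.4, 0.0, -0.1]
opening: 0.418
grip_force: 0.0
```

Emit:
jog_arm:
  motion:
    - [0,0,0,-41.4,32.7,0,40]
    - [0,0,0,-41.4,32.7,0,40]
    - [0,0,0,-41.4,32.7,0,40]
    - [0,0,0,-41.4,32.7,0,40]
    - [0,0,0,-41.4,32.7,0,40]
    - [0,0,0,-41.4,32.7,0,40]
    - [0,0,0,-41.4,32.7,0,40]
    - [0,0,0,-41.4,32.7,0,40]
    - [0,0,0,0,0,0,40]

```text
t: 21.6
eef_pos: [690.0, 58.0, 308.5]
tcp_rot: [-3.141, 0.0, 1.464]
ft_force: [-1.3, 0.4, -0.5]
opening: 0.423
grip_force: 0.0
```

```bash
python3 - <<'E'
from h import *
look(686,60,60,125,170,["scene"])
go(685.5,61.8,203,84.5)
E
```

```text
scene 187 [686.8, 62.5, 27.7, 9.6, 84.9]
now [689.1  59.9 308.6] [-179.9    0.    84. ] F [ 0.3  0.5 -0.8] open 40.1 t 21.6
turn [-0.1  0.  -0.5] shift [  1.5  -3.7 105.6]
```

Emit:
jog_arm:
  motion:
    - [0,0,-0.5,1.5,-3.7,0,40]
    - [0,0,0,0,0,45,40]
    - [0,0,0,0,0,45,40]
    - [0,0,0,0,0,15.5,40]
    - [0,0,0,0,0,0,20]
    - [0,0,0,0,0,0,0]
    - [0,0,0,0,0,0,0]
    - [0,0,0,0,0,0,0]
    - [0,0,0,0,0,0,0]
    - [0,0,0,0,0,0,0]

```text
t: 22.9
eef_pos: [685.0, 63.9, 205.1]
tcp_rot: [3.14, -0.0, 1.482]
ft_force: [-1.1, 1.5, 7.0]
opening: 0.082
grip_force: 30.0
```

Emit:
jog_arm:
  motion:
    - [0,0,0,0,0,0,0]
    - [0,0,0,0,0,0,0]
    - [0,0,0,0,0,-20,0]
    - [0,0,0,0,0,-40,0]
    - [0,0,0,0,0,-50,0]
    - [0,0,0,0,0,-50,0]
    - [0,0,0,0,0,0,0]

```text
t: 23.78
eef_pos: [685.2, 63.8, 368.0]
tcp_rot: [3.135, -0.001, 1.482]
ft_force: [0.1, -0.4, -3.3]
opening: 0.08
grip_force: 30.0
```

```bash
python3 - <<'E'
from h import *
go(507,-274,300,82.4)
p=env.state()["eef_pos"]
for cn in("scene","top"):
    P=cloud(env.read_camera(cn));q=near(P,p[0],p[1],70,p[2]-59-144-2+40,p[2]-59-144+57);print(cn,len(q),rect(q))
    if len(q):print(np.percentile(q[:,2],[50,95])-(p[2]-203))
E
```

```text
now [685.2  63.8 368. ] [179.6  -0.   84.9] F [ 0.1 -0.4 -3.3] open 7.6 t 23.8
turn [ 0.4 -0.   2.5] shift [-358.4 -132.    68. ]
scene 754 [687.7, 62.5, 87.8, 51.9, 86.8]
[47.55920951 50.44576325]
top 22 [692.6, 20.8, 25.7, 11.5, -5.8]
[39.11543465 43.576812  ]
```

```bash
python3 -c "
from h import *
go(616.7,-195,292,82.4)"
```

```text
now [684.4  63.8 363.1] [-179.9    0.    84.9] F [-0.1 -0.5 -4.2] open 7.4 t 23.9
turn [-0.1  0.   2.5] shift [-265.4  -32.9   71.1]
```

Emit:
jog_arm:
  motion:
    - [0,0,2.5,0,0,0,0]
    - [0,0,0,-20,-3,0,0]
    - [0,0,0,-45,-6,0,0]
    - [0,0,0,-50,-6,0,0]
    - [0,0,0,-50,-6,0,0]
    - [0,0,0,-50,-6,0,0]
    - [0,0,0,-35,-4,0,0]
    - [0,0,0,-15.4,-1.9,0,0]
    - [0,0,0,0,0,35,0]
    - [0,0,0,0,0,36,0]

```text
t: 25.12
eef_pos: [616.5, -195.0, 291.5]
tcp_rot: [-3.141, -0.0, 1.438]
ft_force: [0.4, -0.6, -3.4]
opening: 0.086
grip_force: 30.0
```

Emit:
jog_arm:
  motion:
    - [0,0,0,0,0,0,0]
    - [0,0,0,0,0,0,0]

```text
t: 25.38
eef_pos: [617.4, -194.9, 294.1]
tcp_rot: [3.141, 0.0, 1.439]
ft_force: [-0.0, -0.2, -3.3]
opening: 0.079
grip_force: 30.0
```

```bash
python3 - <<'E'
from h import *
go(604.8,-284.2,292,82.4)
p=env.state()["eef_pos"]
c=env.read_camera("scene");P=cloud(c)
q=near(P,p[0],p[1],60,125,140);print("blk",len(q),rect(q),np.percentile(q[:,2],95))
q=P[(P[...,1]<-200)&(P[...,1]>-460)&(P[...,0]>330)&(P[...,0]<700)&(P[...,2]>150)&(P[...,2]<185)]
save(c,"r1.png",(80,100,300,280),3.3)
E
```

```text
now [ 617.4 -194.9  294.1] [179.9   0.   82.4] F [-0.  -0.2 -3.3] open 7.5 t 25.4
turn [0.1 0.  0. ] shift [-90.2  -0.7   2.1]
blk 394 [620.3, -196.0, 90.1, 51.9, 83.6] 139.72273143674286
```

View pics/r1.png

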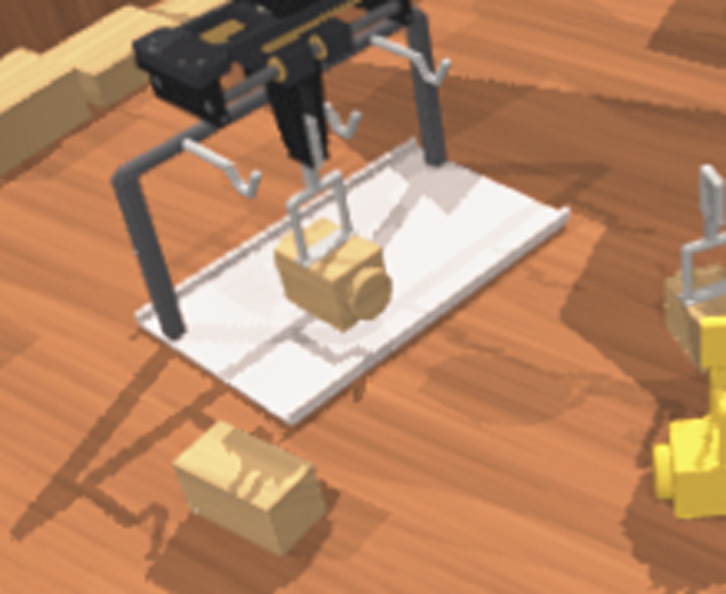

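Emit:
jog_arm:
  motion:
    - [0,0,0,0,-0.8,2,0]
    - [0,0,0,-15,0,0,0]
    - [0,0,0,-15,0,0,0]
    - [0,0,0,-15,0,0,0]
    - [0,0,0,-15,0,0,0]
    - [0,0,0,-10,0,0,0]
    - [0,0,0,-10,0,0,0]
    - [0,0,0,-10,0,0,0]
    - [0,0,0,0,0,0,0]

```text
t: 26.55
eef_pos: [604.2, -284.6, 290.9]
tcp_rot: [-3.142, -0.0, 1.437]
ft_force: [-0.6, 0.3, -3.1]
opening: 0.083
grip_force: 30.0
```

```bash
python3 - <<'E'
from h import *
go(604.8,-284.2,263,82.4)
c=env.read_camera("scene")
save(c,"r2.png",(110,110,210,210),5)
E
```

```text
now [ 604.2 -284.6  290.9] [-180.    -0.    82.4] F [-0.6  0.3 -3.1] open 7.9 t 26.6
turn [-0. -0. -0.] shift [ 0.5  0.5 27.9]
```

View pics/r2.png

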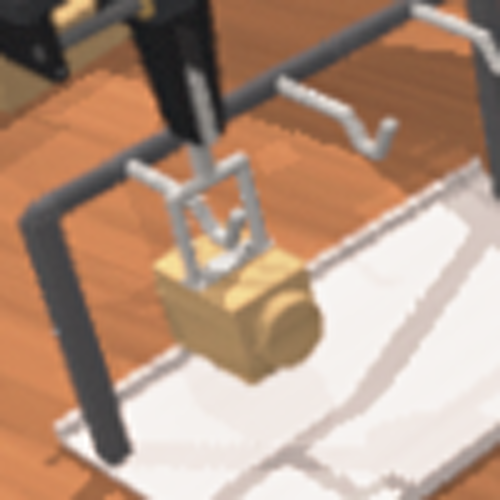

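The hook passes through the stirrup window, with its tip at (235,215) in front of the bar. Lowering now.

Emit:
jog_arm:
  motion:
    - [0,0,0,0,0,10,0]
    - [0,0,0,0,0,10,0]
    - [0,0,0,0,0,4,0]
    - [0,0,0,0,0,2,0]
    - [0,0,0,0,0,0,0]

```text
t: 27.22
eef_pos: [604.4, -284.0, 265.0]
tcp_rot: [3.142, -0.0, 1.438]
ft_force: [-0.4, -0.7, -3.5]
opening: 0.086
grip_force: 30.0
```

Emit:
jog_arm:
  motion:
    - [0,0,0,0,0,1.5,0]
    - [0,0,0,0,0,1,0]
    - [0,0,0,0,0,0,0]

```text
t: 27.6
eef_pos: [604.3, -284.1, 262.8]
tcp_rot: [3.141, 0.0, 1.438]
ft_force: [-0.4, -0.4, -0.6]
opening: 0.085
grip_force: 30.0
```

Emit:
jog_arm:
  motion:
    - [0,0,0,0,0,0.5,0]
    - [0,0,0,0,0,0,12]
    - [0,0,0,0,0,0,16]
    - [0,0,0,0,0,0,24]
    - [0,0,0,0,0,0,24]
    - [0,0,0,0,0,-20,24]
    - [0,0,0,0,0,-40,24]
    - [0,0,0,0,0,-30,40]
    - [0,0,0,0,0,0,40]

```text
t: 28.72
eef_pos: [604.6, -284.1, 354.4]
tcp_rot: [3.138, 0.002, 1.438]
ft_force: [0.0, -0.2, -0.2]
opening: 0.391
grip_force: 0.0
```

```bash
python3 - <<'E'
from h import *
for cn in("scene","top"):
    c=env.read_camera(cn);P=cloud(c)
    print(cn,rect(near(P,604.5,-285,50,180,230)),"B",rect(near(P,435,18,60,125,170)),rect(near(P,435,18,70,44,56)),"half",rect(near(P,538,270,45,145,190)))
go(434.5,19.5,310,55.5)
E
```

```text
scene [607.0, -285.6, 27.1, 10.3, 76.9] B [436.7, 19.1, 28.9, 8.5, 56.0] [436.3, 20.3, 66.5, 51.8, 55.6] half [536.2, 270.2, 28.4, 8.7, -11.4]
top [606.6, -288.6, 26.7, 9.2, 85.9] B [434.9, 18.4, 26.0, 8.1, 55.2] [434.1, 17.0, 84.1, 50.0, 55.6] half [535.3, 267.2, 26.1, 8.9, -9.2]
now [ 604.1 -283.9  351.4] [-180.    -0.    82.4] F [-0.7  0.2 -0.4] open 39.4 t 28.8
turn [-0.  -0.  26.9] shift [ 153.9 -311.6   41.4]
```

Emit:
jog_arm:
  motion:
    - [0,0,9,0,0,0,40]
    - [0,0,9,0,0,0,40]
    - [0,0,9,0,0,0,40]
    - [0,0,0,22,-44.5,0,40]
    - [0,0,0,22,-44.5,0,40]
    - [0,0,0,22,-44.5,0,40]
    - [0,0,0,22,-44.5,0,40]
    - [0,0,0,22,-44.5,0,40]
    - [0,0,0,22,-44.5,0,40]
    - [0,0,0,22,-44.5,0,40]

```text
t: 30.08
eef_pos: [434.1, 20.9, 350.9]
tcp_rot: [-3.14, 0.001, 0.966]
ft_force: [0.5, 0.2, 0.2]
opening: 0.423
grip_force: 0.0
```

Emit:
jog_arm:
  motion:
    - [0,0,0,0,0,0,40]
    - [0,0,0,0,0,40,40]

```text
t: 30.32
eef_pos: [436.2, 19.6, 312.6]
tcp_rot: [3.138, -0.002, 0.968]
ft_force: [0.6, -1.0, -0.4]
opening: 0.423
grip_force: 0.0
```

```bash
python3 - <<'E'
from h import *
look(435,18,60,125,170,["scene"])
go(434.2,19.5,203,55.5)
E
```

```text
scene 108 [437.7, 20.3, 26.0, 8.7, 55.4]
now [434.3  19.5 307.1] [-1.798e+02  1.000e-01  5.540e+01] F [-1.6 -0.1 -4.5] open 39.8 t 30.4
turn [-0.2  0.1 -0.1] shift [-1.000e-01 -1.000e-01  1.041e+02]
```

Emit:
jog_arm:
  motion:
    - [0,0,0,0,0,0,40]
    - [0,0,0,0,0,45,40]
    - [0,0,0,0,0,45,40]
    - [0,0,0,0,0,14,40]
    - [0,0,0,0,0,0,20]
    - [0,0,0,0,0,0,0]
    - [0,0,0,0,0,0,0]
    - [0,0,0,0,0,0,0]
    - [0,0,0,0,0,0,0]
    - [0,0,0,0,0,0,0]

```text
t: 31.62
eef_pos: [435.6, 19.6, 208.5]
tcp_rot: [3.141, -0.0, 0.967]
ft_force: [-2.4, -1.6, 5.8]
opening: 0.082
grip_force: 30.0
```

Emit:
jog_arm:
  motion:
    - [0,0,0,0,0,0,0]
    - [0,0,0,0,0,0,0]
    - [0,0,0,0,0,-20,0]
    - [0,0,0,0,0,-40,0]
    - [0,0,0,0,0,-50,0]
    - [0,0,0,0,0,-30,0]
    - [0,0,-9,0,0,0,0]
    - [0,0,-9,0,0,0,0]
    - [0,0,-9,0,0,0,0]
    - [0,0,0,0,0,0,0]

```text
t: 32.88
eef_pos: [435.2, 19.7, 347.8]
tcp_rot: [-3.141, -0.0, 1.437]
ft_force: [0.0, -0.5, -2.6]
opening: 0.085
grip_force: 30.0
```

```bash
python3 - <<'E'
from h import *
go(406.4+.1325*90,-258.8+.991*90,292,82.4)
p=env.state()["eef_pos"];P=cloud(env.read_camera("scene"))
q=near(P,p[0],p[1],75,p[2]-165,p[2]-148);print("blk",len(q),rect(q),np.percentile(q[:,2],95)-p[2])
E
```

```text
now [435.2  19.7 347.8] [-180.    -0.    82.3] F [ 0.  -0.5 -2.6] open 8.1 t 32.9
turn [-0.  -0.  -0.1] shift [-189.9    8.3   55.8]
blk 394 [436.4, 18.6, 89.1, 53.8, 82.6] -154.58092202880206
```

Emit:
jog_arm:
  motion:
    - [0,0,0,-20,1,0,0]
    - [0,0,0,-40,1.5,0,0]
    - [0,0,0,-45,2,0,0]
    - [0,0,0,-45,2,0,0]
    - [0,0,0,-30,1.5,0,0]
    - [0,0,0,-10,0.3,0,0]
    - [0,0,0,0,0,30,0]
    - [0,0,0,0,0,24.5,0]
    - [0,0,0,0,0,0,0]
    - [0,0,0,0,0,0,0]

```text
t: 34.17
eef_pos: [418.8, -169.5, 294.3]
tcp_rot: [3.141, 0.0, 1.438]
ft_force: [-0.0, -0.4, -1.9]
opening: 0.082
grip_force: 30.0
```

```bash
python3 - <<'E'
from h import *
go(406.5,-258,293,82.4)
p=env.state()["eef_pos"]
P=cloud(env.read_camera("scene"))
q=near(P,p[0],p[1],60,122,142);print("blk",len(q),rect(q),np.percentile(q[:,2],[50,95]))
E
```

```text
now [ 418.8 -169.5  294.3] [180.    0.   82.4] F [-0.  -0.4 -1.9] open 7.8 t 34.2
turn [ 0.  0. -0.] shift [-89.3  -0.5   1.3]
blk 373 [421.1, -168.1, 89.0, 53.6, 81.9] [134.64717351 138.09435864]
```

Emit:
jog_arm:
  motion:
    - [0,0,0,0,-0.5,0,0]
    - [0,0,0,-15,0,0,0]
    - [0,0,0,-15,0,0,0]
    - [0,0,0,-15,0,0,0]
    - [0,0,0,-15,0,0,0]
    - [0,0,0,-10,0,0,0]
    - [0,0,0,-10,0,0,0]
    - [0,0,0,-11,0,0,0]
    - [0,0,0,0,0,0,0]

```text
t: 35.35
eef_pos: [405.9, -260.5, 293.4]
tcp_rot: [3.142, -0.0, 1.437]
ft_force: [0.6, -0.6, -2.7]
opening: 0.088
grip_force: 30.0
```

```bash
python3 - <<'E'
from h import *
go(406.5,-260,263,82.4)
c=env.read_camera("scene")
save(c,"r3.png",(160,90,260,190),5)
E
```

```text
now [ 405.9 -260.5  293.4] [180.   -0.   82.4] F [ 0.6 -0.6 -2.7] open 8.4 t 35.4
turn [ 0. -0. -0.] shift [ 0.6  0.6 30.4]
```

View pics/r3.png

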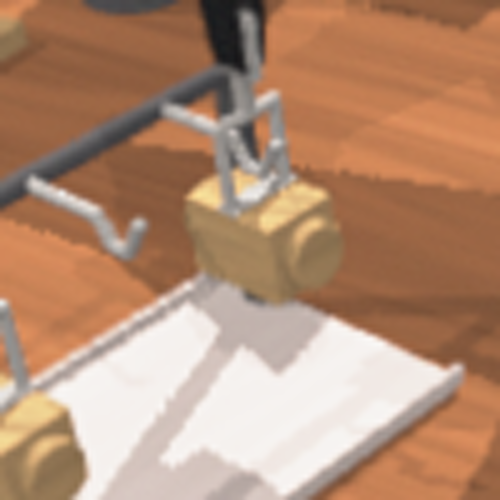

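The hook is inside the stirrup window, with the tip near (272,147) between the legs at 222 and 285. Lowering.

Emit:
jog_arm:
  motion:
    - [0,0,0,0,-2,0,0]
    - [0,0,0,0,0,10,0]
    - [0,0,0,0,0,10,0]
    - [0,0,0,0,0,4,0]
    - [0,0,0,0,0,2,0]
    - [0,0,0,0,0,0,0]

```text
t: 36.15
eef_pos: [404.0, -259.6, 267.5]
tcp_rot: [-3.142, -0.0, 1.438]
ft_force: [-0.0, 0.3, -1.9]
opening: 0.082
grip_force: 30.0
```

Emit:
jog_arm:
  motion:
    - [0,0,0,0,0,1.5,0]
    - [0,0,0,0,0,1,0]
    - [0,0,0,0,0,0,0]

```text
t: 36.52
eef_pos: [404.1, -259.7, 265.8]
tcp_rot: [3.141, 0.001, 1.438]
ft_force: [-0.6, 1.6, 5.8]
opening: 0.081
grip_force: 30.0
```

Emit:
jog_arm:
  motion:
    - [0,0,0,0,0,1,0]
    - [0,0,0,0,0,0,0]

```text
t: 36.78
eef_pos: [404.1, -259.8, 265.5]
tcp_rot: [3.14, 0.001, 1.438]
ft_force: [-3.3, 2.9, 15.2]
opening: 0.08
grip_force: 30.0
```

Emit:
jog_arm:
  motion:
    - [0,0,0,0,0,-1.5,0]
    - [0,0,0,0,0,0,12]
    - [0,0,0,0,0,0,16]
    - [0,0,0,0,0,0,24]
    - [0,0,0,0,0,0,24]
    - [0,0,0,0,0,-20,24]
    - [0,0,0,0,0,-40,24]
    - [0,0,0,0,0,-50,40]
    - [0,0,0,50,0,0,40]
    - [0,0,0,50,0,0,40]

```text
t: 38.02
eef_pos: [417.1, -159.6, 375.9]
tcp_rot: [3.141, 0.0, 1.436]
ft_force: [0.5, 0.8, 0.2]
opening: 0.42
grip_force: 0.0
```

Emit:
jog_arm:
  motion:
    - [0,0,0,50,0,0,40]
    - [0,0,0,0,0,0,40]
    - [0,0,0,0,0,0,40]
    - [0,0,0,0,0,0,40]

```text
t: 38.52
eef_pos: [423.8, -111.8, 375.4]
tcp_rot: [-3.142, -0.0, 1.437]
ft_force: [0.3, -0.8, 0.2]
opening: 0.421
grip_force: 0.0
```

```bash
python3 - <<'E'
from h import *
for cn in("scene","top"):
    c=env.read_camera(cn);P=cloud(c)
    for x,y in((604.5,-285),(404.5,-259)):
        q=near(P,x,y,50,183,235);print(cn,rect(q),"top",np.percentile(q[:,2],98))
    print("half",rect(near(P,538,270,45,145,190)),rect(near(P,538,269,75,63,77)),"post",rect(near(P,555,369,28,112,128)))
    if cn=="scene":save(c,"end.png",s=1.42)
    for d in env.recognise(cn,"done1_tab"):print(d)
E
```

```text
scene [607.6, -286.7, 28.5, 10.0, 82.6] top 220.93270079757988
scene [406.9, -261.1, 29.2, 10.6, 81.0] top 219.84175331980035
half [536.6, 270.6, 28.0, 8.2, -13.1] [542.5, 269.2, 100.0, 51.2, -10.0] post [554.6, 368.2, 31.2, 14.6, -11.6]
{'location': [214.0, 140.2], 'score': 0.58}
top [607.0, -288.7, 27.7, 9.1, 81.8] top 221.4397092330938Traceback (most recent call last):
  File "<stdin>", line 5, in <module>
    return _quantile_unchecked(
        a, q, axis, out, overwrite_input, method, keepdims, weights)
    return _ureduce(a,
                    func=_quantile_ureduce_func,
    ...<5 lines>...
                    overwrite_input=overwrite_input,
                    method=method)
    r = func(a, **kwargs)
    result = _quantile(arr,
                       quantiles=q,
    ...<2 lines>...
                       out=out,
                       weights=wgt)
    slices_having_nans = np.isnan(arr[-1, ...])
                                  ~~~^^^^^^^^^
IndexError: index -1 is out of bounds for axis 0 with size 0
```

View pics/end.png

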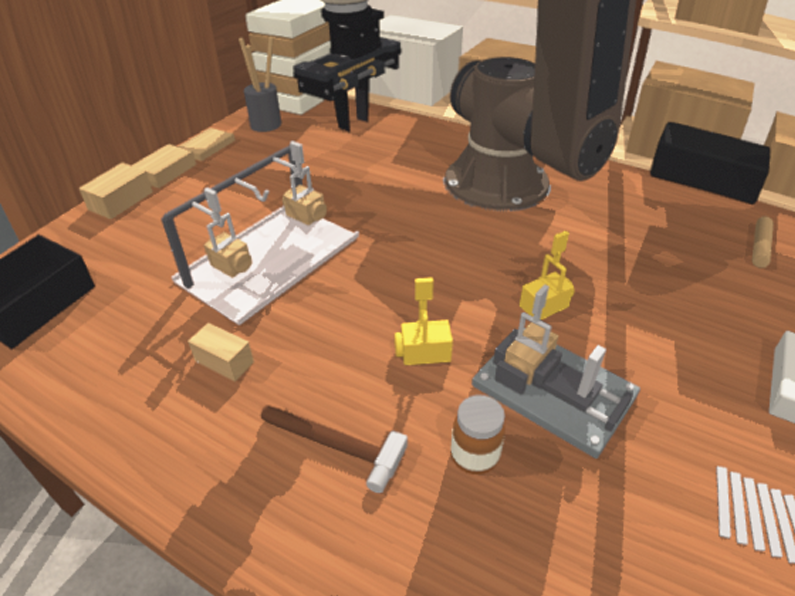

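Both finished heads hang, at (228,245) and (303,205), with tab tops at 220 mm as expected. The half head is clamped at (530,345), and the bystanders are where they were. I'm handing in.

```bash
python3 -c "
from cell import env
print(env.job_done())"
```

```text
the job is handed in; nothing more can be done
None
```

Job handed in at about 39 s (no verdict shown): both finished heads present hang on hooks 1 and 3, the half-finished head is turned with its boss to the stop and the jaw shut on it, and the jar, hammer and raw blank were left alone.

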